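# Clear the balance pan, then weigh the sample

## Robot

A 6-joint arm with a two-finger parallel gripper is mounted at the origin on a cart in front of the work surface, level with it; the furniture and walls round the work are solid. World frame = base frame: x ahead of the robot, y to its left, z up, the work surface at z = 0. Lengths are in m, angles in rad, forces in N, time in s.
With the tool pointing down it reaches from about 0.3 to 0.775 m from the base axis. Payload 14.6 kg.
Tool frame: the origin (TCP) lies between the finger pads; the fingertips stand 19 mm ahead of it and the grasp point (between the pads) is the TCP; z points along the fingers, y is the direction in which the jaws open and shut (so a half turn about z gives the same grasp; the last joint's range is limited). The gripper opens to 94 mm and grips with 3 to 60 N. Pads are 16 mm wide; open, the fingers measure 119 mm over their backs; the gripper's body (75 mm by 177 mm) begins 78 mm behind the grasp point.
Start: joints at [1.215, 0.3, 1.521, -0, 1.321, -0.067], TCP at [0.157, 0.527, 0.198] pointing down, gripper open.
Joint ranges: [-3.03, 3.03], [-0.79, 2.21], [0.23, 2.52], [-1.04, 4.18], [0, 3.07], [-2.55, 2.55]. Speed limits (rad/s): [2.22, 2.22, 2.57, 3.14, 3.14, 3.14].

## Interface

Orientations are given as [roll, pitch, yaw] about the fixed x, y, z axes, in that order (R = Rz(yaw) Ry(pitch) Rx(roll)).
In Python, from station import telemetry, vision, ctrl gives the robot as it stands. The module is installed in compiled form; this text tells all that it offers.
- The arm moves only by the shell command python3 -m creep 'ROWS' [FORCE]. ROWS is JSON, a list of rows, each a list of 3 entries, a list of its own where there are three numbers: the shift along the tool's x, y, z in units of 50 mm (1.0 is 50 mm), then the turn about the tool's z in units of 8 degrees (1.0 is 8 degrees), then the opening, from 0 (shut) to 1 (fully open). In form: [[[tx, ty, tz], twist, gripper], ...]. A call has 1 to 12 rows; each row is the pose to reach, as a shift and turn from the pose commanded when the call began, along the tool's axes at that moment; what a row does not reach only later rows make up. A row lasts 1/10 s, in which the tool goes at most 50 mm and 8.59 degrees, less where a joint would pass 70% of its speed; a pose out of reach is approached as far as the arm can. A call with a gripper value outside its range is refused whole. The fingers move at their own pace and stop on an object; FORCE is the grip in N (left out, the last holds). Time passes only in rows, so rows that repeat a pose let the fingers close. It gives the time, the measured TCP pose, the force and the opening at its end, in the units of the state.
- telemetry.get_obs(): the state, without advancing time (a new reading comes with each control period).
- vision.camera(name): name is "scene" or "side" or "wrist"; returns a dict with "img" (480x640x3 uint8, red, green, blue), "depth" (480x640 float32, m along the optical axis (not along the pixel's ray), 0 where there is no reading), "vertical_fov" (degrees; the focal length in pixels is half the picture's height over the tangent of half this angle, whatever the lens; pixels are square), "cx", "cy" (the principal point, pixels), "extrinsics" (4x4, takes a point from camera to world coordinates); the wrist camera has in their place "hand_eye" (4x4, takes a point from camera to tool coordinates, whose origin is the TCP and whose axes are the flange's). Camera axes: x right, y down, z forward; pixel columns grow to the right and rows downward; lengths in m; the calibration is good to about 2 mm. A picture is of the moment at which its call begins: read the wrist's pose just before it.
- ctrl.hand_in(): hands the job in, once; it reports no verdict.
The state is a dict: "time_s": time; "qpos": joint angles; "joint_vel": joint speeds; "tau": joint torques, N m; "ee_pos": TCP position; "eef_rot": TCP orientation; "force": force on the tool from outside, world axes, zero at the start; "moment": the same for the moment, N m; "grip_width": finger opening in m.
Only numpy, scipy, OpenCV 4.12 (cv2) and the standard library are available. Lean on these libraries where they do the work, as an engineer would, in place of code of your own. Each camera call takes 0.05 s, during which the arm holds its last target.

## Task

The brass check weight was left on the balance. First take it off the pan and stand it upright on the dark round spot of the blue mat; then stand the white-capped vial upright in the middle of the empty pan, keeping it upright on the way. Leave the black-capped vials where they are.

Things in the scene. Friction and masses are not known exactly. Their poses are not given: they have to be found in the camera images.
- weight_mid (a point): Brass check weight with a knobbed top, 24 mm diameter, 22 mm tall, about 50 g, standing near the middle of the balance pan at first. The point is its centre, 11 mm above its foot; z runs up its axis. Its widest part is its lower half.
- white_vial_mid (a point): The sample, the only white-capped vial on the bench: white-capped glass vial, 23 mm diameter, 56 mm tall with its screw cap (cap 21 mm wide, from 43 mm up), standing upright on the worktop. The point is its centre, 28 mm above its foot; z runs up its axis.
- pan_centre (a point): Centre of the top face of the balance's round flat steel pan, 100 mm diameter, 55 mm above the worktop. The balance is fixed: a white case 190 x 160 mm, 40 mm high, reaching 117 mm from the pan's centre along -x (the side with the display) and 73 mm along +x; x and y run along the case.
- mat_spot (a point): Centre of the top face of a fixed blue square mat, 110 x 110 mm, 6 mm thick, without a rim; round the centre is a dark spot of 80 mm diameter, level with the mat. x and y run along its sides.
- black_vial_a_mid (a point): Bystander: black-capped glass vial, 23 mm diameter, 56 mm tall with its screw cap (cap 21 mm wide, from 43 mm up), standing upright on the worktop. The point is its centre, 28 mm above its foot; z runs up its axis.
- black_vial_b_mid (a point): Bystander: another black-capped glass vial, 23 mm diameter, 56 mm tall with its screw cap (cap 21 mm wide, from 43 mm up), standing upright on the worktop. The point is its centre, 28 mm above its foot; z runs up its axis.
Not all that is in view belongs to the job. Of the things shaped like the part that bears mat_spot, the blue one is meant.

How it is judged:
On the way:
1. The check weight stands released on the spot of the mat, before the vial is on the pan (horizontal distance between weight_mid and mat_spot below 0.035 m and height (world z) of weight_mid between 0.014 and 0.018 m and angle between weight_mid's own z axis and vertical below 0.17 rad and linear speed of check_weight below 0.02 m/s and contact force between the fingers and check_weight below 0.1 N and horizontal distance between white_vial_mid and pan_centre above 0.06 m), for 0.2 s.
At the end, for the whole second after the job is handed in: The check weight stands upright (within 10 degrees) on the mat, its centre within 35 mm of the spot's centre; the white-capped vial stands upright (within 10 degrees) on the pan, its axis within 25 mm of the pan's centre; both are released and at rest (horizontal distance between weight_mid and mat_spot below 0.035 m and height (world z) of weight_mid between 0.014 and 0.018 m and angle between each of weight_mid, white_vial_mid's own z axis and vertical below 0.17 rad and linear speed of each of check_weight, white_vial below 0.02 m/s and contact force between the fingers and check_weight below 0.1 N and horizontal distance between white_vial_mid and pan_centre below 0.025 m and z of white_vial_mid in the frame of pan_centre between 0.022 and 0.035 m and contact force between the fingers and white_vial below 0.1 N); the robot touches nothing.
It fails at once if The white-capped vial is tipped by more than 45 degrees (angle between white_vial_mid's own z axis and vertical above 0.79 rad).
It fails at once if A black-capped vial is moved by more than 20 mm (distance of any of black_vial_a_mid, black_vial_b_mid from where it was at the start of the episode above 0.02 m).
It also fails if it takes over 64 s, if anything falls off the work surface, if the arm or the gripper's body presses on something with over 40 N, if the wrist force passes 120 N, or if a joint passes its speed limit or range.

## Working session

There is one attempt and no reset: what is moved stays moved. The work goes in short steps, Python scripts to look and compute and a shell command to move; the robot and the scene stay as the last step left them, time stands still between calls to the robot, and variables do not carry over. Pictures are saved under pics/ and viewed, and the job is handed in when it is done.

```bash
mkdir -p pics; cat > h.py <<'E'
import numpy as np, cv2
from station import telemetry, vision, ctrl
from scipy.spatial.transform import Rotation as R
def cam(n):
    o=telemetry.get_obs(); c=vision.camera(n)
    c['f']=240/np.tan(np.radians(c['vertical_fov'])/2)
    if 'extrinsics' in c: c['T']=np.array(c['extrinsics'])
    else:
        T=np.eye(4);T[:3,:3]=R.from_euler('xyz',o['eef_rot']).as_matrix();T[:3,3]=o['ee_pos'];c['T']=T@np.array(c['hand_eye'])
    return c
def save(c,n): cv2.imwrite(n,c['img'][:,:,::-1])
def ray(c,u,v):
    d=c['T'][:3,:3]@np.array([(u-c['cx'])/c['f'],(v-c['cy'])/c['f'],1]); return c['T'][:3,3],d
def onz(c,u,v,z):
    o,d=ray(c,u,v); return o+d*(z-o[2])/d[2]
def cloud(c):
    v,u=np.mgrid[:480,:640];d=c['depth']
    p=np.stack([(u-c['cx'])/c['f']*d,(v-c['cy'])/c['f']*d,d],-1)
    return p@c['T'][:3,:3].T+c['T'][:3,3]
def proj(c,p):
    q=np.linalg.inv(c['T'])@np.append(p,1); return q[0]/q[2]*c['f']+c['cx'],q[1]/q[2]*c['f']+c['cy']
E
python3 - <<'E'
from h import *
print({k:np.round(v,3) for k,v in telemetry.get_obs().items()})
for n in ['scene','side','wrist']:
    c=cam(n); save(c,f'pics/{n}0.png'); print(n,c['f'],c['cx'],c['cy'],np.round(c['T'],3).tolist(),(c['depth']>0).mean())
E
```

```text
{'time_s': np.float64(0.0), 'qpos': array([ 1.215,  0.3  ,  1.522, -0.   ,  1.321, -0.067]), 'joint_vel': array([ 0.   ,  0.001, -0.002, -0.001, -0.001,  0.   ]), 'tau': array([-0.0000e+00, -5.3181e+01, -3.5274e+01,  7.1000e-02,  2.4000e-02,
       -0.0000e+00]), 'ee_pos': array([0.157, 0.527, 0.197]), 'eef_rot': array([-3.14 , -0.   ,  2.853]), 'force': array([ 0.169, -0.02 , -0.151]), 'moment': array([0.023, 0.005, 0.016]), 'grip_width': np.float64(0.094)}
scene 593.0118314253424 314.55747200668645 227.1147724961031 [[0.862, -0.321, 0.393, 0.124], [-0.507, -0.542, 0.67, -0.728], [-0.002, -0.777, -0.63, 0.855], [0.0, 0.0, 0.0, 1.0]] 0.9960319010416666
side 444.6371043271372 324.9267917065067 235.10119417047503 [[-0.962, -0.136, 0.239, 0.389], [-0.274, 0.481, -0.833, 0.89], [-0.002, -0.866, -0.5, 0.564], [0.0, 0.0, 0.0, 1.0]] 0.996103515625
wrist 365.2792317981313 319.43742034322713 237.91900949503884 [[0.285, 0.926, 0.247, 0.083], [0.959, -0.274, -0.075, 0.548], [-0.002, 0.258, -0.966, 0.385], [0.0, 0.0, 0.0, 1.0]] 0.9959765625
```

View pics/scene0.png

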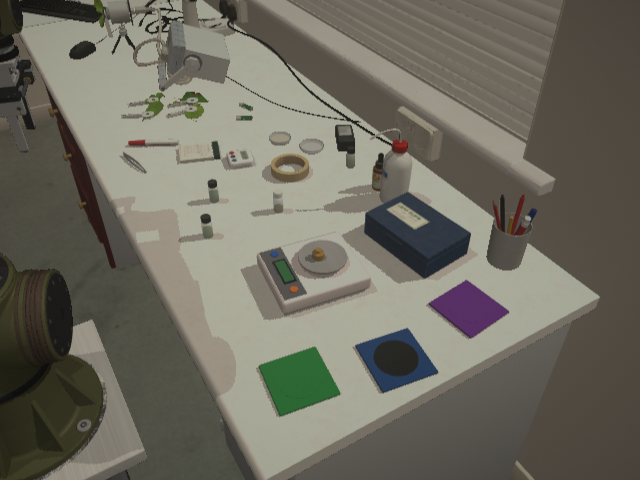

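View pics/side0.png

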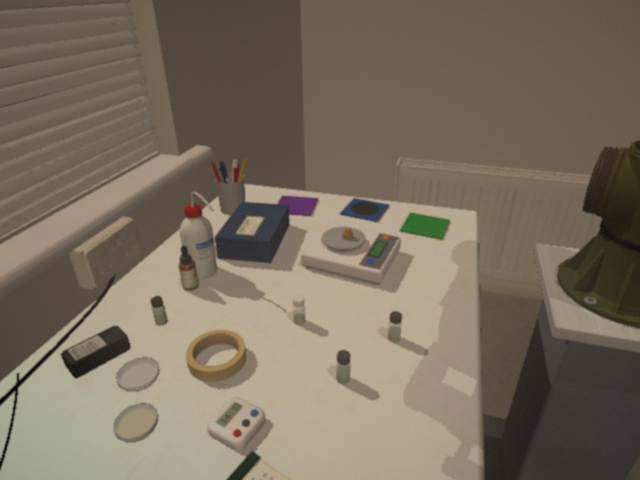

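View pics/wrist0.png

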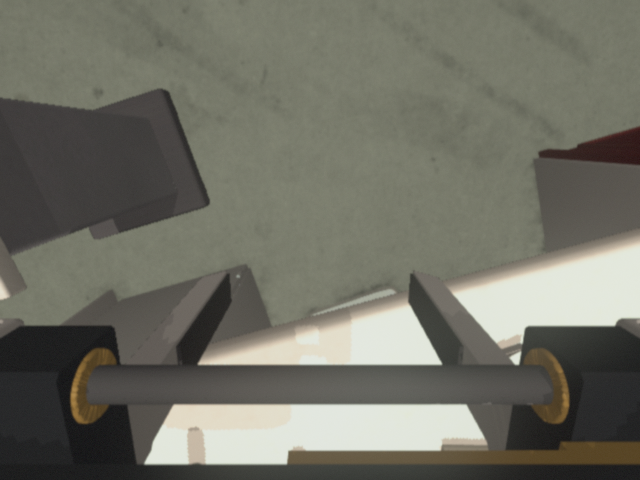

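The scene view shows the weight at (319,254), the white-capped vial at (278,201), and black-capped vials at (213,190), (207,226) and (350,158). The mats are blue with a dark spot (396,359), green (299,380) and purple (469,308). The blue one with the spot is meant. Next I measure and enlarge.

```bash
python3 - <<'E'
from h import *
s=cam('scene'); d=cam('side')
def crop(c,u,v,w=40,h=30): return cv2.resize(c['img'][v-h:v+h,u-w:u+w],(400,300),interpolation=cv2.INTER_CUBIC)
im=np.vstack([np.hstack([crop(s,278,201),crop(s,319,254)]),np.hstack([crop(d,299,312),crop(d,348,234)])])
cv2.imwrite('pics/crop.png',im[:,:,::-1])
for n,c in (('scene',s),('side',d)):
    hsv=cv2.cvtColor(c['img'],cv2.COLOR_RGB2HSV); P=cloud(c)
    # mat
    m=(abs(hsv[...,0].astype(int)-110)<12)&(hsv[...,1]>120)&(abs(P[...,2]-.006)<.008)
    k,l,st,ce=cv2.connectedComponentsWithStats(m.astype(np.uint8))
    i=1+st[1:,4].argmax(); 
    cnt=max(cv2.findContours((l==i).astype(np.uint8),0,2)[0],key=cv2.contourArea)
    W=np.array([onz(c,u,v,.006)[:2] for u,v in cnt[:,0]]); r=cv2.minAreaRect(W.astype(np.float32)); print(n,'mat',r)
    # upright things by height map
    for nm,lo,hi in (('band.044-.062',.044,.062),('pan/weight',.067,.09)):
        m=(P[...,2]>lo)&(P[...,2]<hi)&(c['depth']>0)&(P[...,0]>.05)&(P[...,0]<.8)
        k,l,st,ce=cv2.connectedComponentsWithStats(m.astype(np.uint8),connectivity=4)
        for i in range(1,k):
            if 12<st[i,4]<900:
                q=P[l==i]; print(n,nm,st[i,4],ce[i].round(1),'xy',((q[:,:2].max(0)+q[:,:2].min(0))/2).round(4),'ext',np.ptp(q[:,:2],axis=0).round(3),'zmax',q[:,2].max().round(3),'col',c['img'][l==i].mean(0).round())
    m=(P[...,2]>.050)&(P[...,2]<.060)&(hsv[...,1]<60)
    k,l,st,ce=cv2.connectedComponentsWithStats(m.astype(np.uint8))
    for i in range(1,k):
        if st[i,4]>500:
            q=P[l==i]; print(n,'pan?',st[i,4],ce[i].round(1),((q.max(0)+q.min(0))/2).round(4),np.ptp(q,axis=0).round(3),np.median(q[:,2]))
E
```

```text
scene mat ((0.5898962616920471, -0.2188168615102768), (0.10858578979969025, 0.10731851309537888), 81.60392761230469)
scene band.044-.062 34 [122.6  38.4] xy [0.5768 1.382 ] ext [0.048 0.03 ] zmax 0.062 col [53. 52. 47.]
scene band.044-.062 20 [157.6  44.7] xy [0.6661 1.2638] ext [0.014 0.024] zmax 0.061 col [118. 110.  95.]
scene band.044-.062 21 [135.   53.5] xy [0.5741 1.2288] ext [0.016 0.019] zmax 0.062 col [91. 84. 73.]
scene band.044-.062 278 [198.9  72. ] xy [0.7044 0.9883] ext [0.179 0.063] zmax 0.062 col [103.  98.  89.]
scene band.044-.062 71 [212.  183.7] xy [0.4992 0.3901] ext [0.022 0.022] zmax 0.06 col [55. 54. 48.]
scene band.044-.062 77 [277.1 193.7] xy [0.6124 0.2778] ext [0.021 0.025] zmax 0.06 col [144. 139. 125.]
scene band.044-.062 84 [205.2 218.6] xy [0.4339 0.2752] ext [0.021 0.023] zmax 0.061 col [57. 55. 50.]
scene band.044-.062 18 [272.8 254.1] xy [0.5107 0.1018] ext [0.009 0.017] zmax 0.049 col [ 51.  72. 113.]
scene band.044-.062 163 [282.1 269.6] xy [0.5086 0.0482] ext [0.032 0.072] zmax 0.049 col [53. 79. 53.]
scene band.044-.062 49 [288.6 271.7] xy [0.5
[... 1753 characters left out ...]
 31.]
side band.044-.062 112 [297.7 300.5] xy [0.6164 0.2788] ext [0.021 0.023] zmax 0.056 col [161. 145. 124.]
side band.044-.062 128 [395.  317.3] xy [0.4371 0.2779] ext [0.021 0.021] zmax 0.057 col [79. 71. 61.]
side band.044-.062 165 [343. 357.] xy [0.5018 0.3934] ext [0.02  0.022] zmax 0.057 col [78. 71. 60.]
side pan/weight 35 [347.3 231. ] xy [0.581  0.0367] ext [0.015 0.016] zmax 0.077 col [125.  92.  50.]
side pan/weight 407 [598.6 259.3] xy [0.0677 0.0138] ext [0.035 0.098] zmax 0.09 col [52. 47. 29.]
side pan? 1828 [252.7 222.4] [0.8191 0.0213 0.055 ] [0.151 0.203 0.01 ] 0.056169215196027245
side pan? 646 [341.7 238.8] [0.5917 0.0355 0.053 ] [0.099 0.099 0.006] 0.05285466564441582
```

View pics/crop.png

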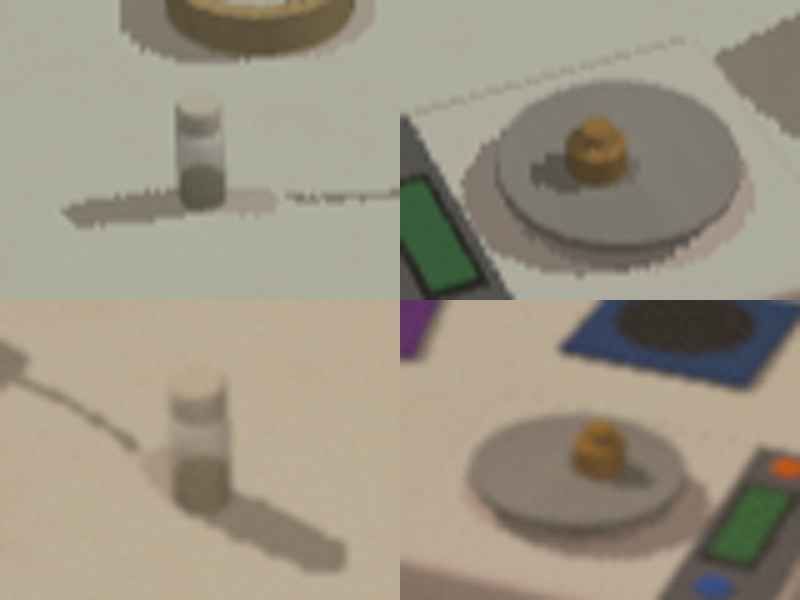

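The enlarged crop confirms the white-capped vial, and the other candidates have dark caps. The weight stands at about (0.580, 0.035) on the pan, which is centred at about (0.590, 0.035) with its top at 0.055. The measured sizes match those given. Now I work out the move.

```bash
cat >> h.py <<'E'
def to(p):
    o=telemetry.get_obs(); M=R.from_euler('xyz',o['eef_rot']).as_matrix()
    print('units',(M.T@(np.array(p)-o['ee_pos'])/.05).round(3),'at',np.round(o['ee_pos'],4),np.round(o['eef_rot'],3),'w',round(float(o['grip_width']),4),'t',round(float(o['time_s']),2),'F',np.round(o['force'],1))
E
python3 -c "
from h import *
to([.58,.035,.197])"
```

```text
units [-10.92   -7.023   0.019] at [0.1566 0.5271 0.1978] [-3.141 -0.     2.853] w 0.094 t 0.25 F [-0.1 -0.1 -0.2]
```

```bash
python3 -m creep '[[[-0.3,-0.2,0],0,1],[[-0.9,-0.6,0],0,0.7],[[-1.5,-1.0,0],0,0.7],[[-2.1,-1.35,0],0,0.7],[[-2.7,-1.75,0],0,0.7],[[-3.3,-2.1,0],0,0.7],[[-3.9,-2.5,0],0,0.7],[[-4.5,-2.9,0],0,0.7],[[-5.1,-3.3,0],0,0.7],[[-5.7,-3.65,0],0,0.7],[[-6.2,-4.0,0],0,0.7],[[-6.2,-4.0,0],0,0.7]]' 15 && python3 -c "
from h import *
to([.58,.035,.17])"
```

```text
time_s: 1.45
ee_pos: [0.3983, 0.2442, 0.198]
eef_rot: [-3.141, 0.0, 2.849]
force: [-0.1, 0.9, 0.3]
grip_width: 0.066
units [-4.685 -2.96   0.562] at [0.3983 0.2442 0.198 ] [-3.141  0.     2.849] w 0.066 t 1.45 F [-0.1  0.9  0.3]
```

```bash
python3 -m creep '[[[-0.3,-0.2,0],0,0.7],[[-0.9,-0.6,0],0,0.7],[[-1.5,-1.0,0.1],0,0.7],[[-2.1,-1.35,0.2],0,0.7],[[-2.7,-1.75,0.3],0,0.7],[[-3.3,-2.1,0.4],0,0.7],[[-3.9,-2.5,0.5],0,0.7],[[-4.4,-2.8,0.56],0,0.7],[[-4.68,-2.95,0.56],0,0.7],[[-4.68,-2.95,0.56],0,0.7],[[-4.68,-2.95,0.56],0,0.7]]' && python3 - <<'E'
from h import *
c=cam('wrist'); save(c,'pics/w1.png')
to([.58,.035,.077])
hsv=cv2.cvtColor(c['img'],cv2.COLOR_RGB2HSV);P=cloud(c)
m=(abs(hsv[...,0].astype(int)-17)<9)&(hsv[...,1]>90)&(P[...,2]>.057)&(P[...,2]<.085)&(np.hypot(P[...,0]-.59,P[...,1]-.035)<.05)
q=P[m];print(m.sum(),q.min(0),q.max(0),(q.min(0)+q.max(0))/2)
m=(abs(P[...,2]-.055)<.004)&(np.hypot(P[...,0]-.59,P[...,1]-.035)<.07);q=P[m];print(q.min(0),q.max(0),(q.min(0)+q.max(0))/2)
E
```

```text
time_s: 2.55
ee_pos: [0.5785, 0.0395, 0.1699]
eef_rot: [3.142, -0.0, 2.853]
force: [0.3, 0.3, 0.0]
grip_width: 0.0658
units [-0.058 -0.085  1.863] at [0.5785 0.0399 0.1701] [ 3.141 -0.     2.853] w 0.0658 t 2.6 F [ 0.7 -0.1 -0.7]
657 [0.56709642 0.02351991 0.06440858] [0.59109645 0.04677884 0.07979773] [0.57909643 0.03514937 0.07210316]
[ 0.53993629 -0.01408128  0.05107393] [0.6390742  0.08466603 0.0587126 ] [0.58950525 0.03529237 0.05489327]
```

View pics/w1.png

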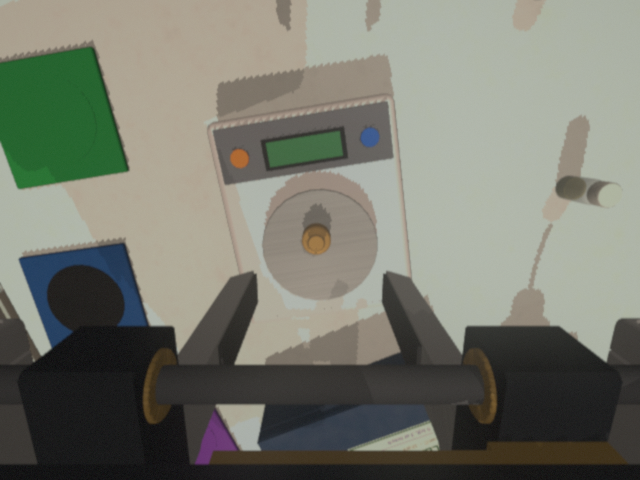

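The wrist view agrees: weight at (316,240) → (0.579, 0.035), pan → (0.590, 0.035). Descending in place.

```bash
python3 -m creep '[[[-0.04,-0.08,0.3],0,0.6],[[-0.04,-0.08,0.7],0,0.6],[[-0.04,-0.08,1.1],0,0.6],[[-0.04,-0.08,1.5],0,0.6],[[-0.04,-0.08,1.75],0,0.6],[[-0.04,-0.08,1.86],0,0.6],[[-0.04,-0.08,1.86],0,0.6],[[-0.04,-0.08,1.86],0,0.6]]' && python3 -c "
from h import *
to([.5793,.035,.077])"
```

```text
time_s: 3.4
ee_pos: [0.5803, 0.0349, 0.078]
eef_rot: [3.141, 0.001, 2.853]
force: [-0.2, 0.1, -0.4]
grip_width: 0.0562
units [ 0.02  -0.005  0.019] at [0.5803 0.0349 0.078 ] [3.141e+00 1.000e-03 2.853e+00] w 0.0562 t 3.4 F [-0.2  0.1 -0.4]
```

```bash
python3 -m creep '[[[0,0,0],0,0.3],[[0,0,0],0,0.1],[[0,0,0],0,0.1],[[0,0,0],0,0.1],[[0,0,0],0,0.1],[[0,0,0],0,0.1],[[0,0,0],0,0.1]]' 15
```

```text
time_s: 4.1
ee_pos: [0.5799, 0.0348, 0.077]
eef_rot: [-3.142, -0.0, 2.853]
force: [0.2, 0.1, -0.3]
grip_width: 0.0095
```

The opening is 9.5 mm where 24 mm was expected, so the grip either missed or caught only the knob. I'll look before going on.

```bash
python3 - <<'E'
from h import *
s=cam('scene');d=cam('side');w=cam('wrist')
f=lambda c,u,v:cv2.resize(c['img'][v-60:v+60,u-80:u+80],(400,300),interpolation=cv2.INTER_CUBIC)
im=np.vstack([np.hstack([f(s,319,240),f(d,348,225)]),np.hstack([f(w,316,260),f(w,316,200)])])
cv2.imwrite('pics/g1.png',im[:,:,::-1]); to([0,0,0])
E
```

```text
units [10.92  -3.969  1.541] at [0.5799 0.0348 0.077 ] [-3.142 -0.     2.853] w 0.0097 t 4.25 F [-0.6 -0.4 -0.8]
```

View pics/g1.png

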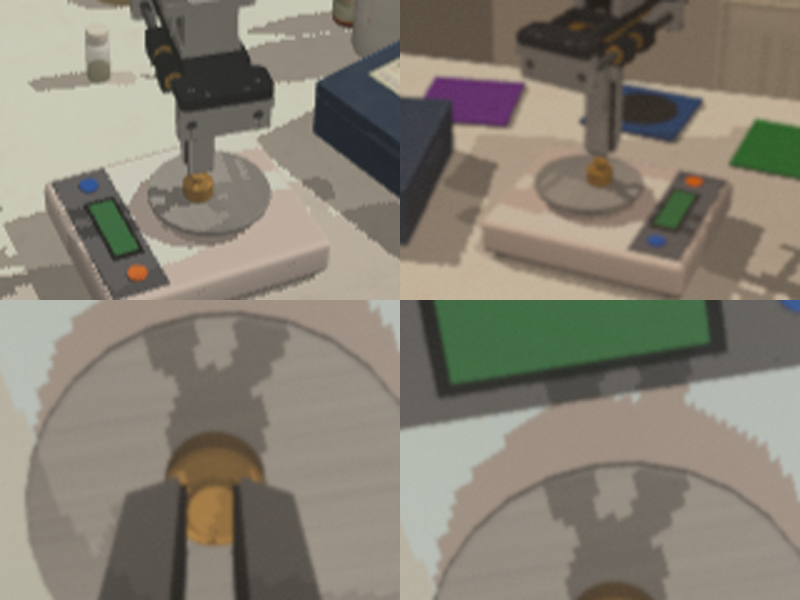

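The fingers straddle the knob above the wide lower body, so the tips sit higher than reckoned. I'll measure the tip height.

```bash
python3 - <<'E'
from h import *
for n in('scene','side','wrist'):
    c=cam(n);P=cloud(c);hsv=cv2.cvtColor(c['img'],cv2.COLOR_RGB2HSV)
    near=np.hypot(P[...,0]-.58,P[...,1]-.035)<.03
    br=(abs(hsv[...,0].astype(int)-17)<9)&(hsv[...,1]>90)
    g=near&(P[...,2]>.0615)&(P[...,2]<.11)&~br&(hsv[...,1]<70)
    b=near&br&(P[...,2]>.056)
    q=P[g]; print(n,'finger n',g.sum(),'z pct',np.percentile(q[:,2],[0,2,5,20,50]).round(4) if len(q) else '')
    q=P[b]; print('  brass',b.sum(),q.min(0).round(4),q.max(0).round(4))
    # finger columns: print z down through finger in scene
    vs,us=np.where(g); 
    if n!='wrist':
        u0=int(np.median(us)); 
        for v in range(vs.max()-8,vs.max()+8): print('   ',u0,v,P[v,u0].round(4),c['img'][v,u0])
E
```

```text
scene finger n 88 z pct [0.0855 0.0877 0.0906 0.0963 0.1006]
  brass 131 [0.554  0.0204 0.0564] [0.5913 0.0506 0.2061]
    317 241 [0.5678 0.0195 0.1156] [105 102  95]
    317 242 [0.5668 0.0179 0.1148] [104 101  94]
    317 243 [0.5673 0.0188 0.1113] [104 101  94]
    317 244 [0.5684 0.0206 0.107 ] [106 102  96]
    317 245 [0.5683 0.0204 0.1046] [105 102  95]
    317 246 [0.5684 0.0206 0.1019] [105 101  95]
    317 247 [0.5679 0.0196 0.1002] [105 101  94]
    317 248 [0.5689 0.0214 0.0959] [99 95 89]
    317 249 [0.5683 0.0204 0.0943] [123 102  77]
    317 250 [0.577  0.035  0.0768] [151 116  65]
    317 251 [0.5759 0.0331 0.0761] [126  97  57]
    317 252 [0.5749 0.0316 0.0751] [99 77 48]
    317 253 [0.5755 0.0324 0.0715] [124  96  56]
    317 254 [0.5742 0.0303 0.0711] [158 120  66]
    317 255 [0.573  0.0283 0.0705] [153 118  66]
    317 256 [0.5719 0.0265 0.0697] [129  98  58]
side finger n 133 z pct [0.0828 0.0846 0.0856 0.0923 0.0987]
  brass 193 [0.5501 0.0096 0.056 ] [0.6032 0.0618 0.3893]
    349 219 [0.5742 0.0526 0.1106] [110  99  90]
    349 220 [0.5745 0.0506 0.107 ] [110  98  88]
    349 221 [0.5741 0.0524 0.1055] [106  96  87]
    349 222 [0.5744 0.0509 0.1022] [102  93  84]
    349 223 [0.5747 0.049  0.0987] [104  95  85]
    349 224 [0.5739 0.0524 0.0981] [104  95  88]
    349 225 [0.574  0.0517 0.0952] [105  95  87]
    349 226 [0.5748 0.0477 0.0905] [98 89 80]
    349 227 [0.575  0.0464 0.0872] [107  88  68]
    349 228 [0.5754 0.0445 0.0837] [127  96  58]
    349 229 [0.5772 0.0358 0.0761] [135  98  47]
    349 230 [0.5771 0.0361 0.0738] [121  89  47]
    349 231 [0.5767 0.0375 0.072 ] [102  74  42]
    349 232 [0.5767 0.0375 0.0694] [101  75  43]
    349 233 [0.5757 0.0417 0.0693] [111  81  45]
    349 234 [0.5749 0.0449 0.0686] [120  88  47]
wrist finger n 847 z pct [0.0622 0.088  0.0895 0.0943 0.1001]
  brass 5781 [0.5501 0.0187 0.0593] [0.5914 0.0625 0.2164]
```

Both views put the fingertips at z ≈ 0.083–0.09, although the state's TCP at 0.077 and 19 mm of finger should put them at 0.058. I'll open again and check whether the tip height depends on the opening.

```bash
python3 -m creep '[[[0,0,0],0,0.4],[[0,0,0],0,0.4],[[0,0,0],0,0.4],[[0,0,0],0,0.4],[[0,0,0],0,0.4]]' 15; python3 - <<'E'
from h import *
s=cam('scene');d=cam('side');w=cam('wrist')
f=lambda c,u,v:cv2.resize(c['img'][v-45:v+45,u-60:u+60],(400,300),interpolation=cv2.INTER_NEAREST)
cv2.imwrite('pics/g2.png',np.vstack([np.hstack([f(s,319,240),f(d,348,225)]),np.hstack([f(w,316,260),f(w,316,200)])])[:,:,::-1])
print(R.from_euler('xyz',telemetry.get_obs()['eef_rot']).as_matrix().round(2)); print(np.round(w['hand_eye'],3))
for n,c in(('scene',s),('side',d)):
    P=cloud(c);g=(np.hypot(P[...,0]-.58,P[...,1]-.035)<.05)&(P[...,2]>.078)&(P[...,2]<.1)
    k,l,st,ce=cv2.connectedComponentsWithStats(g.astype(np.uint8))
    for i in range(1,k):
        q=P[l==i]
        if len(q)>15: print(n,st[i],ce[i].round(),q.min(0).round(4),q.max(0).round(4))
E
```

```text
time_s: 4.9
ee_pos: [0.5799, 0.0348, 0.0771]
eef_rot: [-3.142, 0.0, 2.853]
force: [0.2, -0.3, -0.5]
grip_width: 0.0376
[[-0.96  0.28  0.  ]
 [ 0.28  0.96 -0.  ]
 [-0.   -0.   -1.  ]]
[[ 0.    -0.966 -0.258  0.077]
 [ 1.     0.001 -0.001 -0.001]
 [ 0.001 -0.258  0.966 -0.187]
 [ 0.     0.     0.     1.   ]]
scene [310 235   6   7  29] [313. 239.] [0.5738 0.0512 0.0861] [0.5844 0.0598 0.0981]
scene [315 249  11   6  27] [320. 252.] [0.5598 0.0034 0.0787] [0.5764 0.0373 0.0999]
side [349 216  10   8  62] [353. 219.] [0.5622 0.0079 0.0821] [0.5838 0.0211 0.0999]
side [338 224  10   8  48] [343. 227.] [0.5766 0.0504 0.0814] [0.5968 0.0681 0.0999]
```

View pics/g2.png

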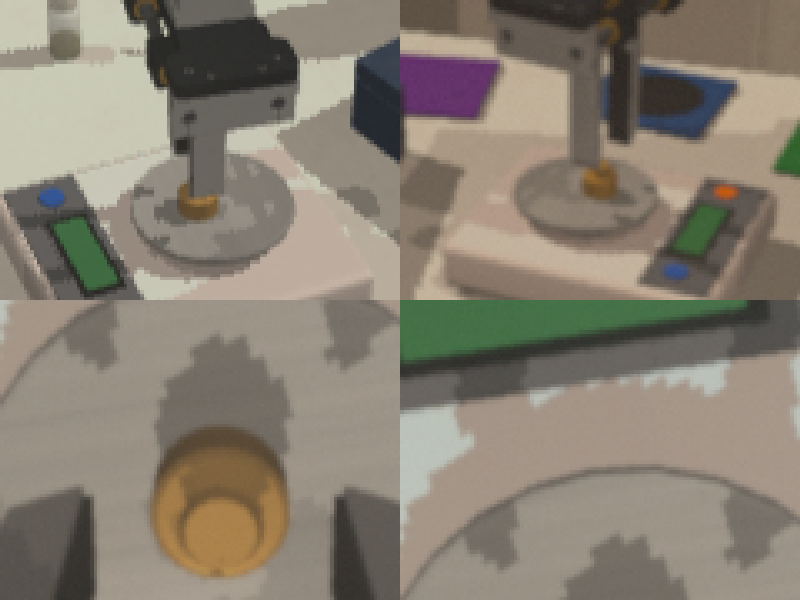

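The tips are at about 0.082 when open too, roughly 5 mm above the reported TCP rather than 19 mm below it. The lateral centring is fine. I'll go by the measured tips: down 20 mm in small steps, watching the force.

```bash
python3 -m creep '[[[0,0,0.1],0,0.45],[[0,0,0.2],0,0.45],[[0,0,0.3],0,0.45],[[0,0,0.4],0,0.45],[[0,0,0.4],0,0.45],[[0,0,0.4],0,0.45]]' 15; python3 - <<'E'
from h import *
s=cam('scene');d=cam('side');w=cam('wrist')
f=lambda c,u,v:cv2.resize(c['img'][v-45:v+45,u-60:u+60],(400,300),interpolation=cv2.INTER_NEAREST)
cv2.imwrite('pics/g3.png',np.vstack([np.hstack([f(s,319,240),f(d,348,225)]),np.hstack([f(w,316,260),f(w,316,300)])])[:,:,::-1])
for n,c in(('scene',s),('side',d)):
    P=cloud(c);g=(np.hypot(P[...,0]-.58,P[...,1]-.035)<.05)&(P[...,2]>.0595)&(P[...,2]<.08)
    k,l,st,ce=cv2.connectedComponentsWithStats(g.astype(np.uint8))
    for i in range(1,k):
        q=P[l==i]
        if len(q)>15: print(n,st[i],ce[i].round(),q.min(0).round(4),q.max(0).round(4))
E
```

```text
time_s: 5.65
ee_pos: [0.5799, 0.0348, 0.057]
eef_rot: [-3.142, -0.0, 2.853]
force: [-0.9, -0.3, -0.5]
grip_width: 0.0426
scene [310 244   6   5  20] [312. 246.] [0.5738 0.0515 0.063 ] [0.5846 0.0611 0.0747]
scene [312 249  15  14  60] [317. 257.] [0.5588 0.0007 0.0606] [0.578  0.0446 0.0798]
side [337 223  22  17 151] [349. 231.] [0.5621 0.0041 0.0601] [0.5984 0.0702 0.0799]
```

View pics/g3.png

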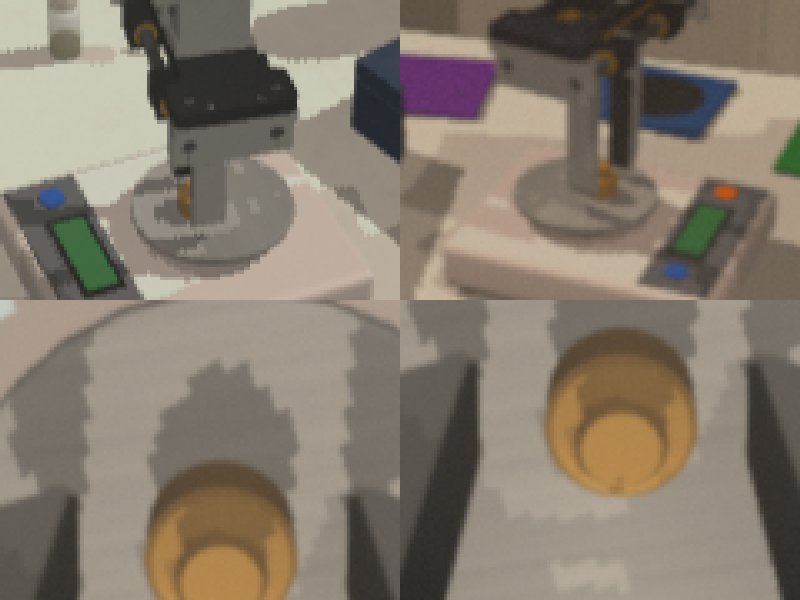

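The tips are now at about 0.0625, beside the lower body and with no contact force. Down 2 mm more, then close.

```bash
python3 -m creep '[[[0,0,0.04],0,0.45],[[0,0,0.04],0,0.45],[[0,0,0.04],0,0.35],[[0,0,0.04],0,0.25],[[0,0,0.04],0,0.15],[[0,0,0.04],0,0.15],[[0,0,0.04],0,0.15],[[0,0,0.04],0,0.15]]' 15
```

```text
time_s: 6.6
ee_pos: [0.5799, 0.0348, 0.0551]
eef_rot: [3.142, 0.0, 2.853]
force: [-0.7, 0.1, 0.8]
grip_width: 0.0225
```

```bash
python3 -m creep '[[[0,0,-0.1],0,0.15],[[0,0,-0.3],0,0.15],[[0,0,-0.6],0,0.15],[[0,0,-0.9],0,0.15],[[0,0,-1.1],0,0.15],[[0,0,-1.1],0,0.15]]' 20; python3 - <<'E'
from h import *
s=cam('scene');d=cam('side');w=cam('wrist')
f=lambda c,u,v:cv2.resize(c['img'][v-45:v+45,u-60:u+60],(400,300),interpolation=cv2.INTER_NEAREST)
cv2.imwrite('pics/g4.png',np.vstack([np.hstack([f(s,319,225),f(d,348,210)]),np.hstack([f(w,316,260),f(w,316,300)])])[:,:,::-1])
to([.590,-.219,.11])
for n,c in(('scene',s),('side',d)):
    P=cloud(c);hsv=cv2.cvtColor(c['img'],cv2.COLOR_RGB2HSV)
    b=(np.hypot(P[...,0]-.58,P[...,1]-.035)<.05)&(P[...,2]>.06)&(abs(hsv[...,0].astype(int)-17)<9)&(hsv[...,1]>90)&(P[...,2]<.15)
    q=P[b];print(n,len(q),q.min(0).round(4),q.max(0).round(4))
# mat from wrist
P=cloud(w);hsv=cv2.cvtColor(w['img'],cv2.COLOR_RGB2HSV)
E
```

```text
time_s: 7.2
ee_pos: [0.5807, 0.0348, 0.1122]
eef_rot: [3.141, 0.003, 2.853]
force: [-0.3, 0.4, -0.3]
grip_width: 0.0225
units [-1.644 -4.806 -0.008] at [0.5797 0.0348 0.1096] [-3.141e+00 -1.000e-03  2.853e+00] w 0.0226 t 7.35 F [-0.7 -0.8 -0.4]
scene 23 [0.5672 0.0194 0.1156] [0.5802 0.0446 0.1311]
side 51 [0.5692 0.0214 0.112 ] [0.5873 0.0535 0.1316]
```

View pics/g4.png

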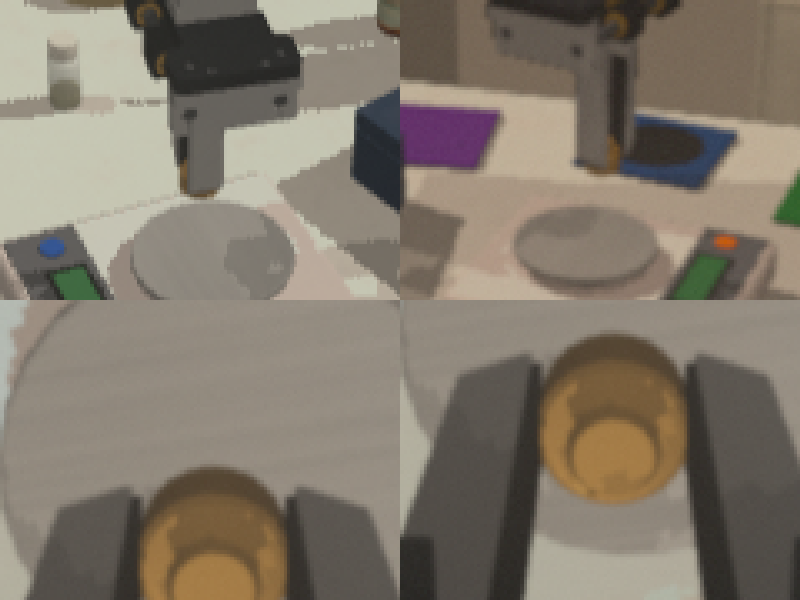

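The weight is held upright and its foot is level with the reported TCP z. Moving over the blue mat.

```bash
python3 -m creep '[[[-0.1,-0.3,0],0,0.15],[[-0.3,-0.8,0],0,0.15],[[-0.45,-1.3,0],0,0.15],[[-0.62,-1.8,0],0,0.15],[[-0.8,-2.3,0],0,0.15],[[-0.95,-2.8,0],0,0.15],[[-1.12,-3.3,0],0,0.15],[[-1.3,-3.8,0],0,0.15],[[-1.46,-4.3,0],0,0.15],[[-1.58,-4.65,0],0,0.15],[[-1.64,-4.81,0],0,0.15],[[-1.64,-4.81,0],0,0.15]]' && python3 - <<'E'
from h import *
w=cam('wrist');save(w,'pics/w2.png');to([.590,-.219,.008])
P=cloud(w);hsv=cv2.cvtColor(w['img'],cv2.COLOR_RGB2HSV)
m=(abs(hsv[...,0].astype(int)-110)<12)&(hsv[...,1]>120)&(abs(P[...,2]-.006)<.008)
cnt=max(cv2.findContours(m.astype(np.uint8),0,2)[0],key=cv2.contourArea)
W=np.array([onz(w,u,v,.006)[:2] for u,v in cnt[:,0]]);print(cv2.minAreaRect(W.astype(np.float32)))
E
```

```text
time_s: 8.55
ee_pos: [0.5898, -0.22, 0.1096]
eef_rot: [3.142, -0.001, 2.852]
force: [0.4, 0.5, -0.6]
grip_width: 0.0229
units [-3.000e-03  1.000e-03  2.034e+00] at [ 0.5899 -0.219   0.1097] [ 3.141e+00 -1.000e-03  2.852e+00] w 0.0228 t 8.6 F [ 0.2  0.9 -1.2]
((0.6124858260154724, -0.1830119490623474), (0.014918173663318157, 0.04637187346816063), 57.943477630615234)
```

View pics/w2.png

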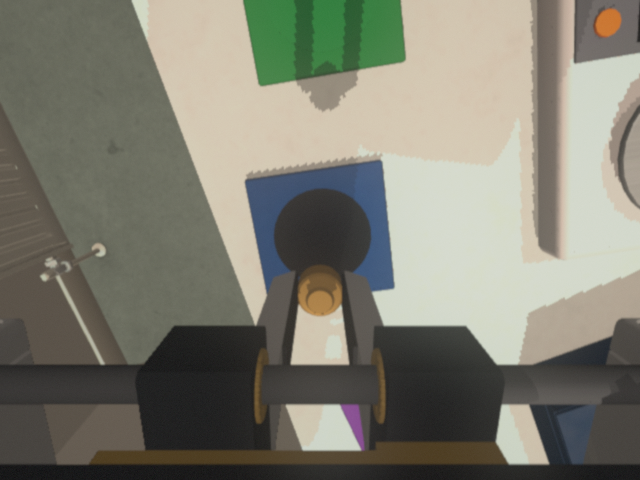

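The weight hangs in front of the dark spot at (322,232), which perspective accounts for. Lowering most of the way and checking the spot.

```bash
python3 -m creep '[[[0,0,0.3],0,0.15],[[0,0,0.7],0,0.15],[[0,0,1.1],0,0.15],[[0,0,1.5],0,0.15],[[0,0,1.7],0,0.15],[[0,0,1.7],0,0.15],[[0,0,1.7],0,0.15]]' && python3 - <<'E'
from h import *
s=cam('scene');w=cam('wrist');d=cam('side');to([.590,-.219,.0070])
print(np.round(onz(s,396,358,.006),4))
f=lambda c,u,v:cv2.resize(c['img'][v-60:v+60,u-80:u+80],(400,300),interpolation=cv2.INTER_NEAREST)
cv2.imwrite('pics/g5.png',np.vstack([np.hstack([f(s,396,350),f(d,365,205)]),np.hstack([f(w,316,220),f(w,316,300)])])[:,:,::-1])
E
```

```text
time_s: 9.3
ee_pos: [0.5903, -0.2189, 0.0255]
eef_rot: [-3.142, 0.001, 2.853]
force: [0.5, -0.6, -0.9]
grip_width: 0.0226
units [0.012 0.001 0.382] at [ 0.5905 -0.2192  0.0261] [-3.141e+00  2.000e-03  2.853e+00] w 0.0229 t 9.45 F [-0.1  0.3 -0.9]
[ 0.5905 -0.2189  0.006 ]
```

View pics/g5.png

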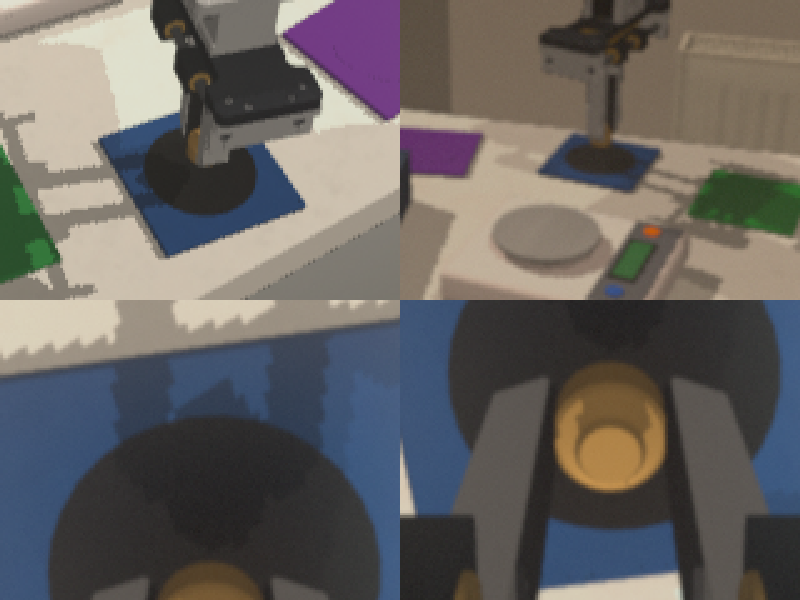

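The weight is over the spot. Setting it down, releasing and watching the contact force.

```bash
python3 -m creep '[[[0,0,0.15],0,0.15],[[0,0,0.28],0,0.15],[[0,0,0.34],0,0.15],[[0,0,0.37],0,0.15],[[0,0,0.37],0,0.15],[[0,0,0.37],0,0.15]]' && python3 -m creep '[[[0,0,0],0,0.25],[[0,0,0],0,0.32],[[0,0,0],0,0.4],[[0,0,0],0,0.45],[[0,0,0],0,0.5],[[0,0,0],0,0.5],[[0,0,-0.2],0,0.5],[[0,0,-0.6],0,0.5],[[0,0,-1.1],0,0.5],[[0,0,-1.7],0,0.5],[[0,0,-2.3],0,0.5],[[0,0,-2.6],0,0.5]]' && python3 - <<'E'
from h import *
s=cam('scene');w=cam('wrist');d=cam('side');to([.615,.278,.14])
f=lambda c,u,v:cv2.resize(c['img'][v-60:v+60,u-80:u+80],(400,300),interpolation=cv2.INTER_NEAREST)
cv2.imwrite('pics/g6.png',np.vstack([np.hstack([f(s,396,350),f(d,365,205)]),np.hstack([f(w,316,220),f(w,316,300)])])[:,:,::-1])
for c in(s,w):
    P=cloud(c);hsv=cv2.cvtColor(c['img'],cv2.COLOR_RGB2HSV)
    b=(np.hypot(P[...,0]-.59,P[...,1]+.219)<.05)&(P[...,2]>.007)&(abs(hsv[...,0].astype(int)-17)<9)&(hsv[...,1]>90)&(P[...,2]<.05)
    q=P[b];print(len(q),q.min(0).round(4),q.max(0).round(4))
E
```

```text
time_s: 10.05
ee_pos: [0.5901, -0.2192, 0.0066]
eef_rot: [-3.142, 0.0, 2.853]
force: [0.6, 0.5, -1.0]
grip_width: 0.0225
time_s: 11.25
ee_pos: [0.5908, -0.2194, 0.1401]
eef_rot: [-3.141, 0.004, 2.853]
force: [-0.1, 0.1, 0.4]
grip_width: 0.0467
units [ 2.355  9.673 -0.068] at [ 0.5901 -0.2192  0.1368] [-3.141e+00  1.000e-03  2.853e+00] w 0.0469 t 11.4 F [0.1 0.3 0.7]
182 [ 0.5755 -0.2332  0.0071] [ 0.6084 -0.2016  0.0322]
624 [ 0.577  -0.2331  0.007 ] [ 0.6049 -0.2081  0.0302]
```

View pics/g6.png

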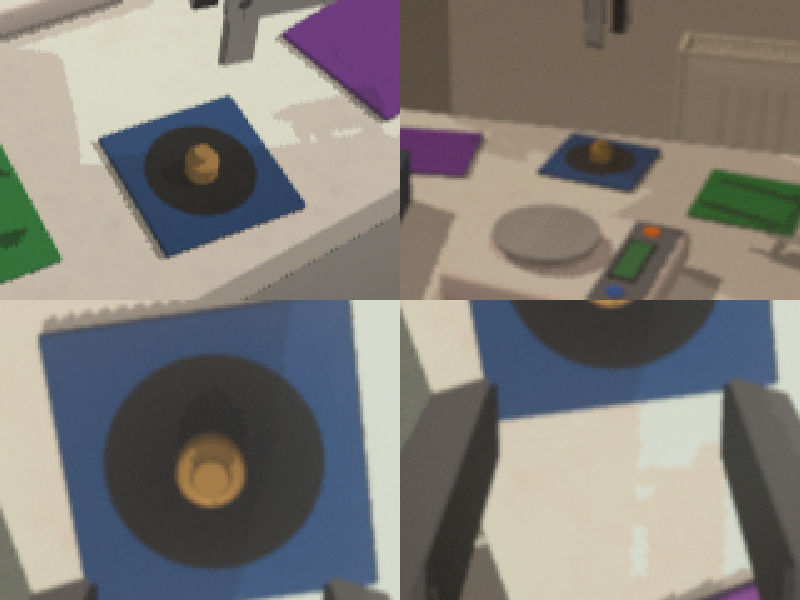

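The weight stands upright and released in the middle of the spot. Checking for tall things on the way to the vial.

```bash
python3 - <<'E'
from h import *
w=cam('side');P=cloud(w)
for y0 in np.arange(-.1,.4,.05):
    b=(P[...,1]>y0)&(P[...,1]<y0+.05)&(P[...,2]>.065)&(P[...,0]>.4)&(P[...,0]<.95);q=P[b]
    if len(q): print(y0.round(2),len(q),'xmin',np.percentile(q[:,0],2).round(3),'zmax',q[:,2].max().round(3))
E
```

```text
-0.1 1775 xmin 0.401 zmax 0.53
0.15 926 xmin 0.834 zmax 0.194
0.2 588 xmin 0.826 zmax 0.178
```

```bash
python3 -m creep '[[[0.1,0.3,0],0,0.5],[[0.22,0.9,0],0,0.5],[[0.36,1.5,0],0,0.5],[[0.5,2.1,0],0,0.5],[[0.66,2.7,0],0,0.5],[[0.8,3.3,0],0,0.5],[[0.95,3.9,0],0,0.5],[[1.1,4.5,0],0,0.5],[[1.2,5.0,0],0,0.5],[[1.2,5.0,0],0,0.5]]'; python3 -c "
from h import *
to([.615,.278,.15])"
```

```text
time_s: 12.45
ee_pos: [0.6028, 0.0412, 0.1352]
eef_rot: [-3.141, -0.002, 2.856]
force: [-0.6, -1.0, -0.2]
grip_width: 0.0472
units [ 1.101  4.613 -0.295] at [0.6028 0.0412 0.1352] [-3.141e+00 -2.000e-03  2.856e+00] w 0.0472 t 12.45 F [-0.6 -1.  -0.2]
```

```bash
python3 -m creep '[[[0.1,0.3,-0.1],0,0.5],[[0.22,0.9,-0.2],0,0.5],[[0.36,1.5,-0.3],0,0.5],[[0.5,2.1,-0.3],0,0.5],[[0.66,2.7,-0.3],0,0.5],[[0.8,3.3,-0.3],0,0.5],[[0.95,3.9,-0.3],0,0.5],[[1.1,4.4,-0.3],0,0.5],[[1.1,4.6,-0.3],0,0.5],[[1.1,4.6,-0.3],0,0.5],[[1.1,4.6,-0.3],0,0.5]]'; python3 - <<'E'
from h import *
w=cam('wrist');save(w,'pics/w3.png');P=cloud(w)
for c,n in((w,'w'),(cam('scene'),'s')):
    P=cloud(c);b=(np.hypot(P[...,0]-.614,P[...,1]-.278)<.03)&(P[...,2]>.03)&(P[...,2]<.065);q=P[b]
    print(n,len(q),q.min(0).round(4),q.max(0).round(4),((q.min(0)+q.max(0))/2).round(4))
    b&=P[...,2]>.052;q=P[b]
    if len(q): print(n,'top',len(q),((q.min(0)+q.max(0))/2).round(4),np.ptp(q,axis=0).round(4),np.median(q,axis=0).round(4))
to([.615,.278,.02])
E
```

```text
time_s: 13.55
ee_pos: [0.6166, 0.2727, 0.1513]
eef_rot: [-3.141, -0.0, 2.852]
force: [0.4, -0.2, -0.3]
grip_width: 0.0468
w 721 [0.6032 0.2667 0.0302] [0.6256 0.2893 0.0584] [0.6144 0.278  0.0443]
w top 548 [0.6149 0.278  0.0552] [0.0215 0.0211 0.0064] [0.614  0.2781 0.0563]
s 122 [0.6025 0.2645 0.0301] [0.6233 0.289  0.0597] [0.6129 0.2767 0.0449]
s top 54 [0.6126 0.2767 0.0559] [0.0198 0.0244 0.0075] [0.613  0.275  0.0563]
units [0.064 0.097 2.632] at [0.6167 0.2724 0.1516] [-3.141 -0.     2.851] w 0.0471 t 13.65 F [-0.4  1.   0.4]
```

View pics/w3.png

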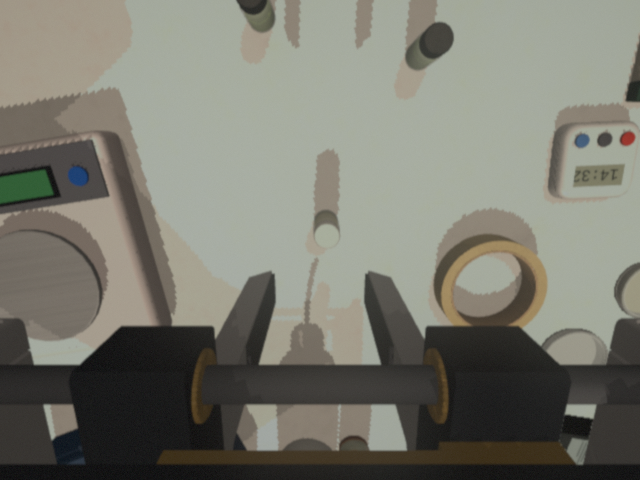

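The white vial's cap is at (327,236) → (0.6144, 0.278), top 0.056, which agrees with the scene view. I descend straddling it, with the tips expected about 5 mm above the reported z.

```bash
python3 -m creep '[[[0.07,0.1,0.3],0,0.5],[[0.07,0.1,0.7],0,0.5],[[0.07,0.1,1.1],0,0.5],[[0.07,0.1,1.4],0,0.5],[[0.07,0.1,1.6],0,0.5],[[0.07,0.1,1.6],0,0.5],[[0.07,0.1,1.6],0,0.5]]'; python3 - <<'E'
from h import *
s=cam('scene');w=cam('wrist');d=cam('side');to([.6144,.278,.012])
f=lambda c,u,v:cv2.resize(c['img'][v-60:v+60,u-80:u+80],(400,300),interpolation=cv2.INTER_NEAREST)
cv2.imwrite('pics/g7.png',np.vstack([np.hstack([f(s,278,190),f(d,299,300)]),np.hstack([f(w,316,220),f(w,316,300)])])[:,:,::-1])
E
```

```text
time_s: 14.35
ee_pos: [0.6148, 0.2796, 0.0721]
eef_rot: [3.141, 0.001, 2.853]
force: [-0.2, 0.4, 1.0]
grip_width: 0.0472
units [ 0.003 -0.037  1.211] at [0.615  0.2797 0.0726] [3.141e+00 1.000e-03 2.853e+00] w 0.0475 t 14.5 F [ 0.2  0.9 -0.2]
```

View pics/g7.png

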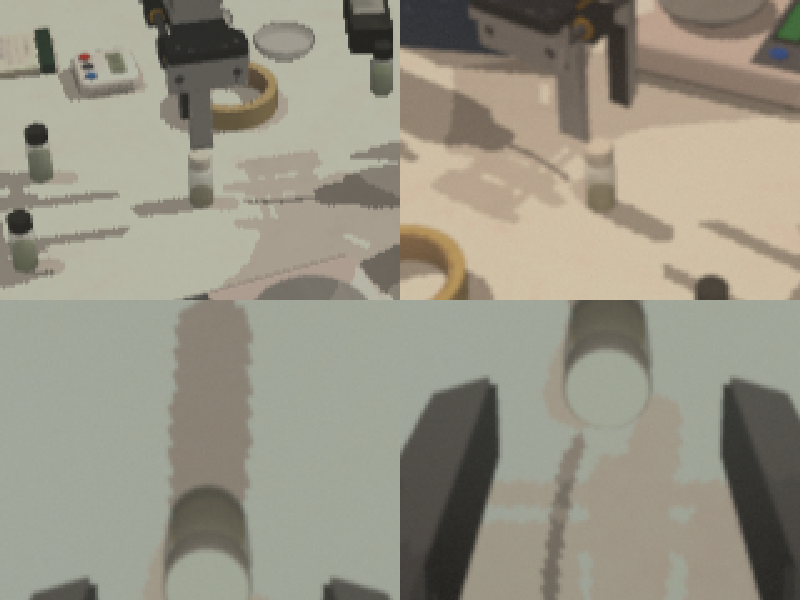

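The tips clear the cap and are centred across the jaws. Going down 60 mm.

```bash
python3 -m creep '[[[0,-0.03,0.15],0,0.5],[[0,-0.03,0.35],0,0.5],[[0,-0.03,0.55],0,0.5],[[0,-0.03,0.75],0,0.5],[[0,-0.03,0.95],0,0.5],[[0,-0.03,1.1],0,0.5],[[0,-0.03,1.2],0,0.5],[[0,-0.03,1.2],0,0.5],[[0,-0.03,1.2],0,0.5]]'; python3 - <<'E'
from h import *
s=cam('scene');w=cam('wrist');d=cam('side');to([.6144,.278,.012])
f=lambda c,u,v:cv2.resize(c['img'][v-60:v+60,u-80:u+80],(400,300),interpolation=cv2.INTER_NEAREST)
cv2.imwrite('pics/g8.png',np.vstack([np.hstack([f(s,278,190),f(d,299,300)]),np.hstack([f(w,316,220),f(w,316,300)])])[:,:,::-1])
E
```

```text
time_s: 15.4
ee_pos: [0.6143, 0.2782, 0.0118]
eef_rot: [3.141, 0.0, 2.853]
force: [0.1, -0.7, 0.5]
grip_width: 0.0473
units [-0.001 -0.004  0.001] at [0.6144 0.2782 0.0121] [3.141e+00 1.000e-03 2.853e+00] w 0.0469 t 15.55 F [-0.6  0.4 -0.4]
```

View pics/g8.png

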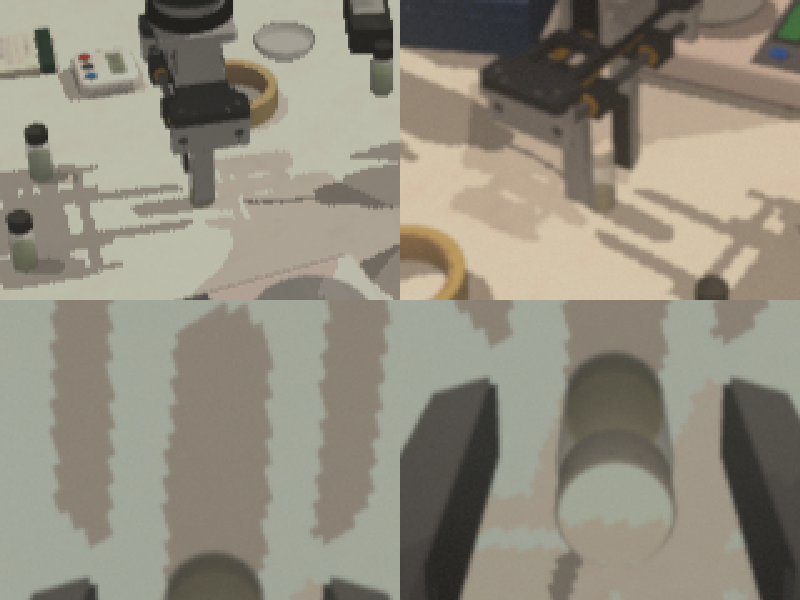

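```bash
python3 -m creep '[[[0,0,0],0,0.4],[[0,0,0],0,0.3],[[0,0,0],0,0.2],[[0,0,0],0,0.15],[[0,0,0],0,0.15],[[0,0,0],0,0.15],[[0,0,0],0,0.15]]' 15 && python3 -m creep '[[[0,0,-0.1],0,0.15],[[0,0,-0.3],0,0.15],[[0,0,-0.6],0,0.15],[[0,0,-1.0],0,0.15],[[0,0,-1.4],0,0.15],[[0,0,-1.8],0,0.15],[[0,0,-2.0],0,0.15],[[0,0,-2.0],0,0.15],[[0,0,-2.0],0,0.15]]' 20; python3 - <<'E'
from h import *
s=cam('scene');w=cam('wrist');d=cam('side');to([.590,.035,.112])
f=lambda c,u,v:cv2.resize(c['img'][v-60:v+60,u-80:u+80],(400,300),interpolation=cv2.INTER_NEAREST)
cv2.imwrite('pics/g9.png',np.vstack([np.hstack([f(s,278,160),f(d,299,260)]),np.hstack([f(w,316,220),f(w,316,300)])])[:,:,::-1])
E
```

```text
time_s: 16.25
ee_pos: [0.6142, 0.2781, 0.0116]
eef_rot: [3.142, 0.0, 2.853]
force: [0.5, 0.3, 0.2]
grip_width: 0.0226
time_s: 17.15
ee_pos: [0.6139, 0.278, 0.1111]
eef_rot: [-3.141, -0.0, 2.853]
force: [0.6, -0.3, -0.5]
grip_width: 0.0223
units [-0.928 -4.793 -0.027] at [0.6137 0.2779 0.1104] [-3.141e+00 -1.000e-03  2.853e+00] w 0.0223 t 17.3 F [ 0.8 -0.5  0.7]
```

View pics/g9.png

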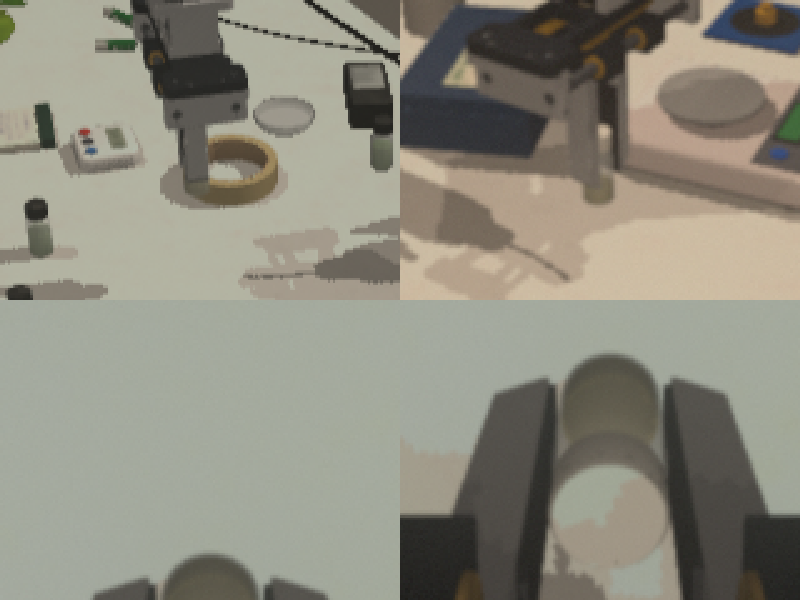

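The vial is held upright and its foot is about 12 mm below the reported z. Carrying it over the pan.

```bash
python3 -m creep '[[[-0.05,-0.25,0],0,0.15],[[-0.14,-0.7,0],0,0.15],[[-0.23,-1.2,0],0,0.15],[[-0.33,-1.7,0],0,0.15],[[-0.42,-2.2,0],0,0.15],[[-0.52,-2.7,0],0,0.15],[[-0.62,-3.2,0],0,0.15],[[-0.72,-3.7,0],0,0.15],[[-0.81,-4.2,0],0,0.15],[[-0.88,-4.55,0],0,0.15],[[-0.93,-4.79,0],0,0.15],[[-0.93,-4.79,0],0,0.15]]' && python3 -m creep '[[[0,0,0.1],0,0.15],[[0,0,0.3],0,0.15],[[0,0,0.5],0,0.15],[[0,0,0.65],0,0.15],[[0,0,0.65],0,0.15],[[0,0,0.65],0,0.15]]'; python3 - <<'E'
from h import *
s=cam('scene');w=cam('wrist');d=cam('side');to([.590,.035,.0670])
f=lambda c,u,v:cv2.resize(c['img'][v-60:v+60,u-80:u+80],(400,300),interpolation=cv2.INTER_NEAREST)
cv2.imwrite('pics/g10.png',np.vstack([np.hstack([f(s,320,240),f(d,345,225)]),np.hstack([f(w,316,220),f(w,316,300)])])[:,:,::-1])
E
```

```text
time_s: 18.5
ee_pos: [0.5904, 0.034, 0.1115]
eef_rot: [-3.141, -0.0, 2.851]
force: [-0.1, 0.9, -1.2]
grip_width: 0.0222
time_s: 19.1
ee_pos: [0.5905, 0.0354, 0.0789]
eef_rot: [-3.141, -0.0, 2.853]
force: [0.6, -0.2, -0.3]
grip_width: 0.022
units [ 0.013 -0.01   0.249] at [0.5907 0.0353 0.0795] [3.141e+00 1.000e-03 2.853e+00] w 0.0226 t 19.25 F [-0.5 -0.7 -0.1]
```

View pics/g10.png

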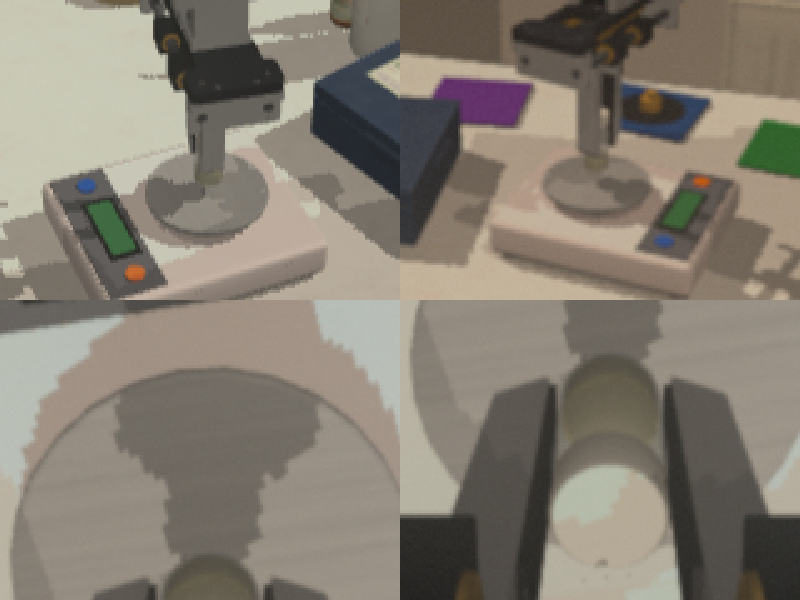

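```bash
python3 -m creep '[[[0,0,0.1],0,0.15],[[0,0,0.18],0,0.15],[[0,0,0.22],0,0.15],[[0,0,0.24],0,0.15],[[0,0,0.24],0,0.15],[[0,0,0.24],0,0.15]]' && python3 -m creep '[[[0,0,0],0,0.25],[[0,0,0],0,0.3],[[0,0,0],0,0.35],[[0,0,0],0,0.4],[[0,0,0],0,0.5],[[0,0,0],0,0.5],[[0,0,0],0,0.5]]'; python3 - <<'E'
from h import *
s=cam('scene');w=cam('wrist');d=cam('side');to([.590,.035,.0670])
f=lambda c,u,v:cv2.resize(c['img'][v-60:v+60,u-80:u+80],(400,300),interpolation=cv2.INTER_NEAREST)
cv2.imwrite('pics/g11.png',np.vstack([np.hstack([f(s,320,240),f(d,345,225)]),np.hstack([f(w,316,220),f(w,316,300)])])[:,:,::-1])
E
```

```text
time_s: 19.85
ee_pos: [0.5906, 0.0353, 0.0671]
eef_rot: [3.142, 0.0, 2.853]
force: [0.2, 0.1, -0.1]
grip_width: 0.0224
time_s: 20.55
ee_pos: [0.5905, 0.0353, 0.067]
eef_rot: [3.142, -0.0, 2.853]
force: [0.5, 0.3, -0.3]
grip_width: 0.0467
units [ 0.008 -0.008  0.001] at [0.5905 0.0353 0.0671] [-3.142 -0.     2.853] w 0.0466 t 20.7 F [-0.4 -0.2 -0. ]
```

View pics/g11.png

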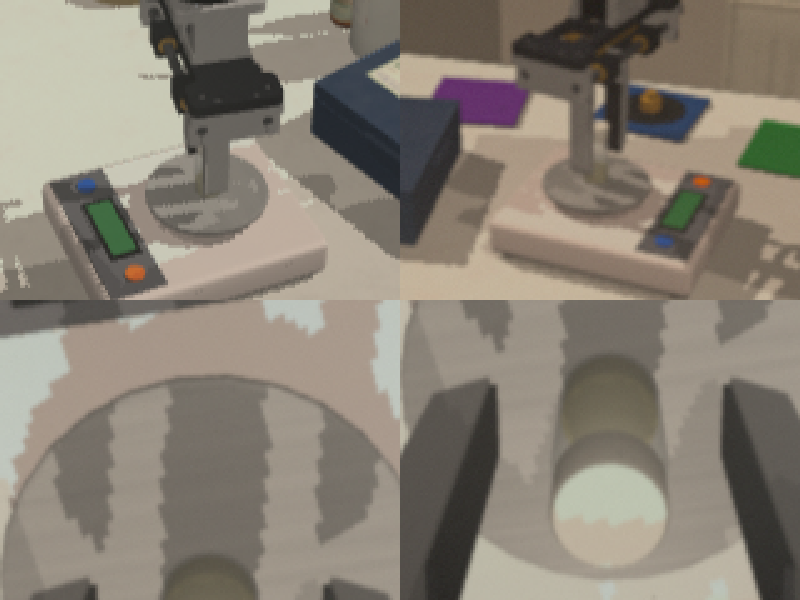

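The vial stands free between the jaws. Retreating straight up and checking everything.

```bash
python3 -m creep '[[[0,0,-0.15],0,0.5],[[0,0,-0.4],0,0.5],[[0,0,-0.8],0,0.5],[[0,0,-1.2],0,0.5],[[0,0,-1.6],0,0.5],[[0,0,-2.0],0,0.5],[[0,0,-2.4],0,0.5],[[0,0,-2.6],0,0.5],[[0,0,-2.6],0,0.5],[[0,0,-2.6],0,0.5]]'; python3 - <<'E'
from h import *
s=cam('scene');w=cam('wrist');d=cam('side');to([.590,.035,.0670])
f=lambda c,u,v:cv2.resize(c['img'][v-60:v+60,u-80:u+80],(400,300),interpolation=cv2.INTER_NEAREST)
cv2.imwrite('pics/g12.png',np.vstack([np.hstack([f(s,320,240),f(d,345,225)]),np.hstack([f(s,396,340),f(w,316,240)])])[:,:,::-1])
def ext(c,x,y,r,a,b):
    P=cloud(c);m=(np.hypot(P[...,0]-x,P[...,1]-y)<r)&(P[...,2]>a)&(P[...,2]<b);q=P[m];return len(q),((q.min(0)+q.max(0))/2).round(4),np.ptp(q,axis=0).round(4),q[:,2].max().round(4)
for n,c in(('s',s),('d',d),('w',w)):
    try:
        print(n,'vial lo',ext(c,.59,.035,.03,.066,.085));print(n,'vial cap',ext(c,.59,.035,.03,.1,.118))
        if n!='w':
            print(n,'weight',ext(c,.59,-.219,.03,.012,.045));print(n,'bA',ext(c,.5,.391,.03,.044,.062));print(n,'bB',ext(c,.435,.276,.03,.044,.062))
    except Exception as e: print(n,e)
E
```

```text
time_s: 21.7
ee_pos: [0.5903, 0.0353, 0.1965]
eef_rot: [-3.141, -0.001, 2.853]
force: [-0.3, -0.6, -0.4]
grip_width: 0.0468
units [-2.000e-03 -5.000e-03  2.581e+00] at [0.5902 0.0353 0.1961] [-3.141e+00 -2.000e-03  2.853e+00] w 0.047 t 21.85 F [0.6 0.1 0.8]
s vial lo (80, array([0.5872, 0.0287, 0.0755]), array([0.0195, 0.0169, 0.0189]), np.float64(0.085))
s vial cap (107, array([0.5895, 0.0325, 0.1075]), array([0.0202, 0.0205, 0.0145]), np.float64(0.1147))
s weight (159, array([ 0.5875, -0.213 ,  0.0219]), array([0.0229, 0.0411, 0.0198]), np.float64(0.0318))
s bA (71, array([0.4996, 0.3898, 0.0526]), array([0.0208, 0.0283, 0.017 ]), np.float64(0.0611))
s bB (86, array([0.434, 0.274, 0.053]), array([0.0216, 0.0252, 0.016 ]), np.float64(0.061))
d vial lo (75, array([0.5914, 0.0397, 0.0754]), array([0.0208, 0.0149, 0.0181]), np.float64(0.0845))
d vial cap (68, array([0.5926, 0.0367, 0.1056]), array([0.0211, 0.0213, 0.0111]), np.float64(0.1111))
d weight (42, array([ 0.591 , -0.217 ,  0.0199]), array([0.0205, 0.0229, 0.0148]), np.float64(0.0273))
d bA (163, array([0.5021, 0.3934, 0.0504]), array([0.0204, 0.0215, 0.0125]), np.float64(0.0567))
d bB (125, array([0.4373, 0.2768, 0.0502]), array([0.0209, 0.0211, 0.0124]), np.float64(0.0564))
w vial lo (112, array([0.5851, 0.0348, 0.0755]), array([0.0121, 0.0213, 0.0188]), np.float64(0.0849))
w vial cap (632, array([0.5905, 0.0342, 0.1068]), array([0.0208, 0.0208, 0.0134]), np.float64(0.1135))
```

View pics/g12.png

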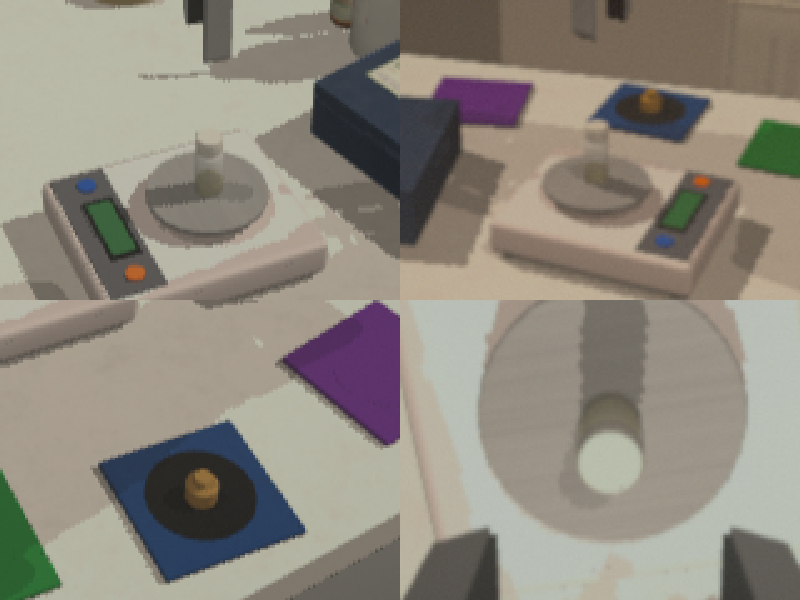

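The vial stands upright in the middle of the pan, the weight stands on the spot, the black vials have not moved, and the gripper is clear. Handing in.

```bash
python3 -c "
from h import *
print(ctrl.hand_in())"
```

```text
the job is handed in; nothing more can be done
None
```

I moved the brass weight from the pan to the middle of the blue mat's dark spot. Then I carried the white-capped vial upright to the middle of the empty pan, backed off, and handed in at about 22 s of the 64 s allowed.

**Last checks:**
- **White-capped vial:** its cap centre measured about (0.5905, 0.034), with the pan centre at about (0.590, 0.035). Its top read 0.111–0.115 m, as expected for an upright vial on the pan.
- **Weight:** it looks upright on the spot. Side and wrist views put it within about 3 mm of the spot's centre. The final scene reading was about 6 mm off, but its depth mask was smeared.
- **Black-capped vials:** unmoved within about 2 mm.
- **Gripper:** the fingers were clear, with no contact force.

**What disagreed:** the fingertips measured about 5 mm above the reported tool position, not 19 mm below it as stated. Because of that, my first grasp of the weight closed on nothing around the knob. I opened the gripper, measured the tip height from the pictures and worked from that height afterwards. The gripper also read 22.5 mm on both the 24 mm weight and the 23 mm vial.

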